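Close and latch the specimen pen gate

TASK

Close the specimen pen: lift the latch bar by its thumb tab, swing the gate shut with the bar held up over the striker until you gently feel the bar meet the back wall of the keeper, then ease the bar all the way down into the catch and let go, so that the gate stays latched. Do not force the bar against the keeper, and leave the specimen mounts in the pen and the eyepiece and case beside it standing where they are.

Things in the scene. Friction and masses are not known exactly. Their poses are not given: they have to be found in the camera images.
- pen: Fixed open-topped specimen pen of white and bare sheet metal, 215 deep x 250 wide, walls 90 mm high. Origin on the bench under the gate line (middle plane of the shut gate); +x points into the pen (away from the robot at yaw 0), +y along the gate line to the hinge, z up. Hinge at y = +110 mm; latch post (78 high) at y = -95 to -129 mm.
- gate_hinge (a point): Point on the gate's vertical hinge axis, at pen (0, 110, 105) mm.
- gate (a joint): Gate angle, rad: 0 = nominally shut, along pen y; positive = open, free end out of the pen towards pen -x (robot side). Range -0.1 to 1.0. Panel 12 mm thick, 8 to 200 mm from the hinge, 12 to 100 mm above the bench, 0.35 to 0.7 kg; slight hinge friction (0.06 N m), stays where left.
- buffer_tip (a point): Tip of a sprung rubber pin 12 mm across inside the pen, at pen (-10, -70, 60) mm. It meets the gate's inner face 16 mm before the nominal shut position and pushes back with 1 N at first touch plus 0.2 N per mm (2 to 7 N when latched), so a shut but unlatched gate springs open a little.
- latch_pivot (a point): Pivot of the latch bar on the gate: 80 mm from the hinge axis along the gate, 15 mm out from the gate's middle plane on its outer (robot) side, 105 mm above the bench. Its axis is level and square to the gate.
- latch (a joint): Latch bar angle, rad: 0 = level (fully down, own stop), positive = lifted, top stop 0.35. Steel bar 0.12 to 0.2 kg, 8 mm thick square to the gate, 16 mm high, reaching from 15 mm on the hinge side of the pivot to 157 mm on the latch side (37 mm past the gate's free edge). Falls by its weight when let go, unless it is pressed sideways against something.
- tab_grip (a point): Middle of the thumb tab, where to pinch it: upright steel plate on the bar, 10 mm thick square to the gate, 20 mm long along it, top 155 mm above the bench when level. Point lies 70 mm from the pivot along the bar towards its tip and 35 mm above the bar's middle line (140 mm above the bench when level), 150 mm from the hinge along the gate. The tab turns between the pads as the bar lifts.
- striker_nominal (a point): Nominal middle of the striker's top, pen (-30, -112, 111) mm: a blunt upright block 20 mm thick along pen x, 12 mm wide, on the robot side of the catch slot. Its top is 14 mm above the underside of the level bar: the bar must be lifted over 0.10 rad (better 0.2) to pass over. Not measured: it shifts with the keeper by up to 12 mm along pen x.
- catch_nominal (a point): Nominal middle of the catch slot (10.4 mm wide) at the level bar's height, pen (-15, -112, 105) mm, 222 mm from the hinge, 142 mm from the pivot. Behind it a rigid back wall, 12 mm wide, 150 mm high, stops even a lifted bar. Striker and wall are one keeper, set anywhere within 12 mm of nominal along pen x (not measured: feel for the wall). The bar goes down only while held in near the wall.
- mount0_c (a point): Centre of a specimen mount in the pen: black puck 32 mm across, 22 mm high, with a metal face up. Not to be disturbed.
- mount1_c (a point): Centre of a second such mount in the pen. Not to be disturbed.
- mount2_c (a point): Centre of a third such mount in the pen. Not to be disturbed.
- eyepiece_c (a point): Centre of a black microscope eyepiece, 46 mm across, 52 mm high, on the bench beside the hinge side of the pen. Not to be disturbed.
- case_c (a point): Centre of a black case with rounded edges, 90 x 45 x 40 mm, on the bench beside the latch side of the pen. Not to be disturbed.

How it is judged:
By the outcome, as a careful person would: the job done as asked, in the order asked, and still so for the second after the job is handed in, with the robot touching nothing.
It also fails if it takes over 67 s, if anything falls off the work surface, if the arm or the gripper's body presses on something with over 40 N, if the wrist force passes 120 N, or if a joint passes its speed limit or range.

ROBOT

A 6-joint arm with a two-finger parallel gripper is mounted at the origin on the work surface. World frame = base frame: x ahead of the robot, y to its left, z up, the work surface at z = 0. Lengths are in mm, angles in rad, forces in N, time in s.
With the tool pointing down it reaches from about 300 to 775 mm from the base axis. Payload 14.6 kg.
Tool frame: the origin (TCP) lies on the centre line of the jaws, within the pads' length; the fingertips stand ahead of it and the grasp point (between the pads) is the TCP (manip.tip_reach is the z of the fingertips in the tool frame, in mm); z points along the fingers, y is the direction in which the jaws open and shut (so a half turn about z gives the same grasp; the last joint's range is limited). The gripper opens to 94 mm and grips with 3 to 60 N. Pads are 16 mm wide; open, the fingers measure 119 mm over their backs; the gripper's body (75 mm by 177 mm) begins 78 mm behind the grasp point.
Start: joints at [-1.382, 0.3, 1.521, -0, 1.321, -0.067], TCP at [139.154, -532.095, 224.446] pointing down, gripper open.
Joint ranges: [-3.03, 3.03], [-0.79, 2.21], [0.23, 2.52], [-1.04, 4.18], [0, 3.07], [-2.55, 2.55]. Speed limits (rad/s): [2.22, 2.22, 2.57, 3.14, 3.14, 3.14].

INTERFACE

Orientations are given as [roll, pitch, yaw] about the fixed x, y, z axes, in that order (R = Rz(yaw) Ry(pitch) Rx(roll)).
In Python, from cell import manip, camera, search_frame, masks_of, tip_of gives the robot as it stands.
- The arm moves only by the tool send_rows, never from a script. Its argument "plan" is a list of rows, each an object with "travel": the shift along the tool's x, y, z in mm, a list of three; "delta_rot": the turn, a rotation vector about the tool's x, y, z in degrees, a list of three; "fingers": the gripper's target within -1 to 1 (shut at 1, half-way at 0, fully open at -1). In form: [{"travel": [dx, dy, dz], "delta_rot": [wx, wy, wz], "fingers": fingers}, ...]. A call has 1 to 20 rows; each row shifts and turns the commanded pose from where the row before left it, along the tool's axes as they then stand; what a row does not reach is not made up. A row lasts 1/8 s, in which the tool goes at most 62.5 mm and 10.7 degrees, less where a joint would pass 70% of its speed; a pose out of reach is approached as far as the arm can. A call is refused whole if a number of a shift passes 62.5 or a number of a turn 10.7, either way. A call with a gripper value outside its range is refused whole. The fingers move at their own pace and stop on an object; "grip_force" is the grip in N (left out, the last holds). Time passes only in rows, so rows that do not move let the fingers close. It gives the time, the measured TCP pose, the force and the opening at its end, in the units of the state.
- manip.read_state(): the state, without advancing time (a new reading comes with each control period).
- camera(name): name is "side" or "top" or "wrist"; returns a dict with "color" (420x560x3 uint8, red, green, blue), "z_map" (420x560 float32, mm along the optical axis (not along the pixel's ray), 0 where there is no reading), "fov_y" (degrees; the focal length in pixels is half the picture's height over the tangent of half this angle, whatever the lens; pixels are square), "cx", "cy" (the principal point, pixels), "k1" (the pictures are not rectified: a ray, as slopes to the right and down, at radius r is drawn at 1 + k1 r^2 times it, then the intrinsics apply), "world_from_camera" (4x4, takes a point from camera to world coordinates); the wrist camera has in their place "tool_from_camera" (4x4, takes a point from camera to tool coordinates, whose origin is the TCP and whose axes are the flange's). Camera axes: x right, y up, looking along -z (the intrinsics and any distortion apply to the point x, -y, -z); pixel columns grow to the right and rows downward; lengths in mm; the calibration is good to about 2 mm. A picture is of the moment at which its call begins: read the wrist's pose just before it.
- manip.sign_off(): hands the job in, once; it reports no verdict.
Trained networks look in the newest picture that a camera, given by its name, has taken for a name from the list of things; names that differ only in an ending like _2 or _b are one class to them, and where a whole thing is asked for, a point or a joint stands for the part that bears it (a point fixed in the world has none). Each returns a list of dicts, best first, with "confidence" (0 to 1); they miss things now and then, are a little off and sometimes report something else, mostly with a low value. They report only what shows in the picture. A call takes as long as a camera call.
- search_frame(name, camera): "at" ([x, y, z] in mm, in the coordinates of the camera as it stood for that picture, good to about 4 mm: the middle of the surface that is visible of it).
- masks_of(name, camera): "region" (420x560 bool, what is visible of it).
- tip_of(name, camera): "at" ([x, y, z] in mm, in the coordinates of the camera as it stood for that picture, good to about 4 mm: a listed point, or the origin of a listed thing).
The state is a dict: "clock": time; "joints": joint angles; "qd": joint speeds; "effort": joint torques, N m; "eef_pos": TCP position; "eef_rot": TCP orientation; "wrist_force": force on the tool from outside, world axes, zero at the start; "moment": the same for the moment, N m; "finger_gap": finger opening in mm.
Only numpy, scipy, OpenCV 4.12 (cv2) and the standard library are available. Lean on these libraries where they do the work, as an engineer would, in place of code of your own. Each camera call takes 0.05 s, during which the arm holds its last target. There are 200 camera calls.

## Working session

There is one attempt and no reset: what is moved stays moved. The work goes in short steps, Python scripts to look and compute and a tool call to move; the robot and the scene stay as the last step left them, time stands still between calls to the robot, and variables do not carry over. Pictures are saved under pics/ and viewed, about 8 in all and at most 12, crops included, and the job is handed in when it is done.

Besides the shell and the picture viewer there is one more tool, called after "Call:" by a JSON object that holds its "op" and its "data", one argument or row to a line. send_rows: Moves the arm, as the interface text tells. Its arguments: {"type":"object","properties":{"plan":{"type":"array"},"grip_force":{"type":"number"}},"required":["plan"]}

```bash
ls; mkdir -p pics
cat > h.py <<'E'
import numpy as np,cv2
from cell import manip,camera,search_frame,masks_of,tip_of
from scipy.spatial.transform import Rotation as R
def T_of(c,st):
    if 'world_from_camera' in c: return np.array(c['world_from_camera'])
    T=np.eye(4);T[:3,:3]=R.from_euler('xyz',st['eef_rot']).as_matrix();T[:3,3]=st['eef_pos']
    return T@np.array(c['tool_from_camera'])
def w(T,p): return (T@np.r_[p,1])[:3]
def cloud(c,T):
    z=c['z_map'];h,wd=z.shape;f=h/2/np.tan(np.radians(c['fov_y'])/2)
    v,u=np.mgrid[:h,:wd].astype(float);x=(u-c['cx'])/f;y=(v-c['cy'])/f
    a,b=x.copy(),y.copy()
    for _ in range(8):
        s=1+c['k1']*(a*a+b*b);a,b=x/s,y/s
    P=np.stack([a*z,-b*z,-z],-1)
    return P@T[:3,:3].T+T[:3,3]
E
python3 - <<'E'
from h import *
st=manip.read_state();print({k:np.round(v,3).tolist() for k,v in st.items()},manip.tip_reach)
for n in ['side','top','wrist']:
    c=camera(n);T=T_of(c,st);cv2.imwrite(f'pics/{n}0.png',c['color'][:,:,::-1])
    print(n,np.round(T[:3,3]))
    for t in ['pen','gate_hinge','buffer_tip','latch_pivot','tab_grip','striker_nominal','catch_nominal','mount0_c','eyepiece_c','case_c']:
        r=tip_of(t,n)
        print(n,t,[(np.round(w(T,q['at'])).tolist(),round(q['confidence'],2)) for q in r[:3]])
a=[cv2.imread(f'pics/{n}0.png') for n in ['side','top']]
cv2.imwrite('pics/both.png',cv2.resize(np.hstack(a),(800,300)))
E
```

```text
pics
{'clock': 0.0, 'joints': [-1.382, 0.3, 1.522, 0.0, 1.321, -0.067], 'qd': [0.001, -0.001, 0.001, -0.001, -0.001, -0.001], 'effort': [0.002, -53.181, -35.274, 0.071, 0.024, -0.0], 'eef_pos': [139.108, -531.867, 223.895], 'eef_rot': [-3.14, -0.0, 0.256], 'wrist_force': [0.125, 0.373, -0.537], 'moment': [0.047, -0.016, 0.011], 'finger_gap': 93.592} 19.0
side [479. 648. 682.]
side pen [([635.0, -16.0, 2.0], 0.59)]
side gate_hinge [([573.0, 25.0, 106.0], 0.36)]
side buffer_tip [([631.0, -87.0, 61.0], 0.65)]
side latch_pivot [([570.0, 28.0, 105.0], 0.79)]
side tab_grip [([555.0, -36.0, 139.0], 0.79), ([634.0, -120.0, 104.0], 0.59)]
side striker_nominal [([617.0, -130.0, 111.0], 0.82)]
side catch_nominal [([634.0, -120.0, 103.0], 0.88)]
side mount0_c []
side eyepiece_c [([586.0, 164.0, 28.0], 0.86), ([624.0, -128.0, 112.0], 0.62)]
side case_c [([668.0, -202.0, 23.0], 0.56)]
top [545.  39. 832.]
top pen []
top gate_hinge [([612.0, 96.0, 103.0], 0.71)]
top buffer_tip [([632.0, -81.0, 57.0], 0.97)]
top latch_pivot [([574.0, 21.0, 107.0], 0.95), ([667.0, -200.0, 16.0], 0.74)]
top tab_grip [([552.0, -43.0, 138.0], 0.91)]
top striker_nominal [([622.0, -127.0, 113.0], 0.8)]
top catch_nominal [([584.0, 160.0, 24.0], 0.62), ([631.0, -127.0, 105.0], 0.56), ([631.0, -83.0, 61.0], 0.42)]
top mount0_c [([733.0, 56.0, 14.0], 0.69)]
top eyepiece_c [([583.0, 158.0, 24.0], 0.96), ([725.0, 54.0, 15.0], 0.18)]
top case_c [([666.0, -203.0, 20.0], 0.62)]
wrist [ 216. -511.  383.]
wrist pen []
wrist gate_hinge []
wrist buffer_tip []
wrist latch_pivot []
wrist tab_grip []
wrist striker_nominal []
wrist catch_nominal []
wrist mount0_c []
wrist eyepiece_c []
wrist case_c []
```

View pics/both.png

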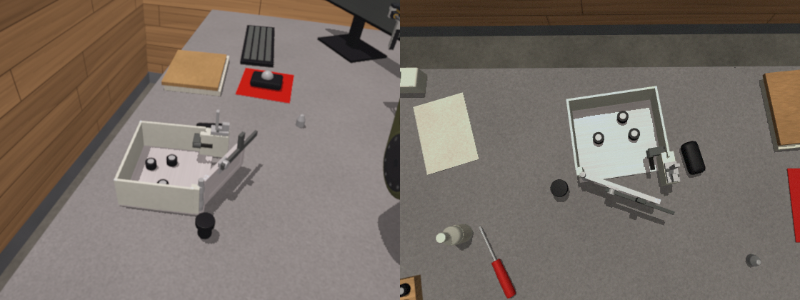

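Run:
```python
from h import *
c=camera('top');T=T_of(c,None);P=cloud(c,T).reshape(-1,3)
P=P[c['z_map'].ravel()>0]
roi=(P[:,0]>480)&(P[:,0]<860)&(P[:,1]>-190)&(P[:,1]<140)
Q=P[roi];np.save('Q.npy',Q)
# pen rim
m=(Q[:,2]>80)&(Q[:,2]<97);
yaw=np.radians(9);c0=np.array([620,-13.])
def pen(q,yaw,c0):
    cs,sn=np.cos(yaw),np.sin(yaw);d=q[:,:2]-c0;return np.c_[d@[cs,sn],d@[-sn,cs],q[:,2]]
L=pen(Q,yaw,c0)
rim=L[m]
far=rim[(rim[:,0]>150)]
print('far x hist',np.histogram(far[:,0],bins=np.arange(180,240,4)))
for nm,s in (('+y',rim[(rim[:,1]>90)&(rim[:,0]>20)&(rim[:,0]<190)]),('-y',rim[(rim[:,1]<-90)&(rim[:,0]>40)&(rim[:,0]<190)])):
    print(nm,len(s),np.polyfit(s[:,0],s[:,1],1),s[:,1].min(),s[:,1].max(),np.median(s[:,2]))
b=far[abs(far[:,1])<90];print('far',len(b),np.polyfit(b[:,1],b[:,0],1),np.percentile(b[:,0],[2,50,98]),np.median(b[:,2]))
# tab & bar & keeper
t=Q[(Q[:,2]>146)];print('high pts pen',len(t))
from scipy.cluster.hierarchy import fcluster,linkage
k=fcluster(linkage(t[:,:2]),8,'distance')
for i in set(k):
    s=t[k==i];
    if len(s)>4: print(len(s),s.mean(0).round(1),s.min(0).round(),s.max(0).round(),'pen',pen(s,yaw,c0).mean(0).round(1))
br=Q[(Q[:,2]>106)&(Q[:,2]<120)]
k=fcluster(linkage(br[:,:2]),6,'distance')
for i in set(k):
    s=br[k==i]
    if len(s)>8:
        ctr=s.mean(0);v=np.linalg.svd(s[:,:2]-ctr[:2],full_matrices=False)[2][0];print('bar',len(s),ctr.round(1),s.min(0).round(),s.max(0).round(),'dir deg',np.degrees(np.arctan2(*v[::-1])))
im=c['color'][80:310,380:690,::-1]
cv2.imwrite('pics/topc.png',cv2.resize(im,None,fx=2.5,fy=2.5,interpolation=cv2.INTER_CUBIC))
```

```text
far x hist (array([ 15,  18,  17,  13,  16,  18,  15, 328, 259,  40,   0,   0,   0,
         0]), array([180, 184, 188, 192, 196, 200, 204, 208, 212, 216, 220, 224, 228,
       232, 236]))
+y 384 [1.57434665e-02 1.16611419e+02] 104.95253659802258 123.15651622646274 89.82307866378835
-y 362 [-1.23426201e-02 -1.14446701e+02] -120.37884039158475 -112.3020757411053 89.51309317503535
far 466 [1.29177619e-02 2.12283400e+02] [209.3114411  211.75076717 216.61539842] 89.35035762970494
high pts pen 127
86 [551.4 -41.8 154.6] [545. -53. 146.] [559. -32. 158.] pen [-72.2 -17.7 154.6]
41 [ 631.7 -127.3  149.6] [ 627. -134.  146.] [ 635. -121.  152.] pen [  -6.3 -114.7  149.6]
bar 87 [ 607.7 -130.9  110.9] [ 598. -138.  106.] [ 618. -124.  114.] dir deg -174.02964422037925
bar 13 [ 629.8 -124.6  112.6] [ 628. -134.  108.] [ 635. -121.  117.] dir deg -107.30706030097879
bar 41 [615.7  93.8 108.5] [611.  87. 106.] [621. 100. 112.] dir deg -64.27653628523149
bar 213 [534.1 -90.3 113. ] [ 519. -124.  107.] [550. -54. 116.] dir deg -109.55371392152266
bar 307 [570.9   8.  113.3] [550. -34. 107.] [591.  39. 119.] dir deg 66.79158191183701
```

View pics/topc.png

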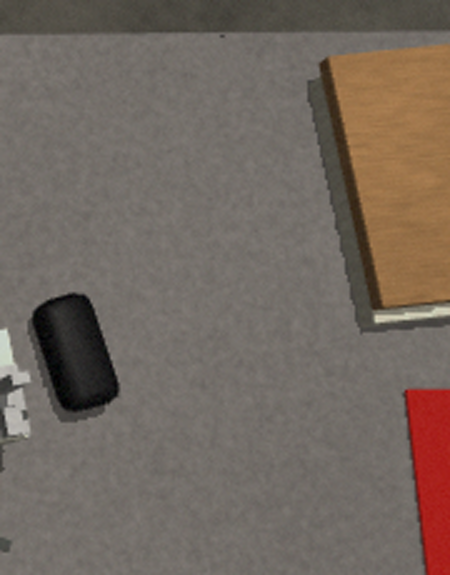

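Picture 1: the top view shows the pen with its gate open, the eyepiece on the hinge side and the case by the latch post. Picture 2 was a badly placed crop and is no use. From the point cloud I get:

- pen yaw about 8.3°
- hinge at about (616, 94)
- gate about 0.50 rad open
- tab at about (550, -41.5)

The keeper appears to be about 10 mm towards the robot. I'll hover over the tab next.

Call:
{"op": "send_rows", "data": {
  "plan": [
    {"travel": [32.5, -23.2, 0], "delta_rot": [0, 0, 0], "fingers": 0},
    {"travel": [32.5, -23.2, 0], "delta_rot": [0, 0, 0], "fingers": 0},
    {"travel": [32.5, -23.2, 0], "delta_rot": [0, 0, 0], "fingers": 0},
    {"travel": [32.5, -23.2, 0], "delta_rot": [0, 0, 0], "fingers": 0},
    {"travel": [32.5, -23.2, 0], "delta_rot": [0, 0, 0], "fingers": 0},
    {"travel": [32.5, -23.2, 0], "delta_rot": [0, 0, 0], "fingers": 0},
    {"travel": [32.5, -23.2, 0], "delta_rot": [0, 0, 0], "fingers": 0},
    {"travel": [32.5, -23.2, 0], "delta_rot": [0, 0, 0], "fingers": 0},
    {"travel": [32.5, -23.2, 0], "delta_rot": [0, 0, 0], "fingers": 0},
    {"travel": [32.5, -23.2, 0], "delta_rot": [0, 0, 0], "fingers": 0},
    {"travel": [32.5, -23.2, 0], "delta_rot": [0, 0, 0], "fingers": 0},
    {"travel": [32.5, -23.2, 0], "delta_rot": [0, 0, 0], "fingers": 0},
    {"travel": [32.5, -23.2, 0], "delta_rot": [0, 0, 0], "fingers": 0},
    {"travel": [32.5, -23.2, 0], "delta_rot": [0, 0, 0], "fingers": 0},
    {"travel": [32.5, -23.2, 0], "delta_rot": [0, 0, 0], "fingers": 0},
    {"travel": [32.5, -23.2, 0], "delta_rot": [0, 0, 0], "fingers": 0}
  ]
}}

```text
clock: 3.7
eef_pos: [549.1, -40.3, 224.5]
eef_rot: [3.141, -0.0, 0.256]
wrist_force: [-0.3, 0.6, 0.5]
finger_gap: 46.7
```

Call:
{"op": "send_rows", "data": {
  "plan": [
    {"travel": [0, 0, 0], "delta_rot": [0, 0, -9], "fingers": 0},
    {"travel": [0, 0, 0], "delta_rot": [0, 0, -9], "fingers": 0},
    {"travel": [0, 0, 0], "delta_rot": [0, 0, -9], "fingers": 0},
    {"travel": [0, 0, 0], "delta_rot": [0, 0, -9], "fingers": 0},
    {"travel": [0, 0, 0], "delta_rot": [0, 0, -9], "fingers": 0},
    {"travel": [0, 0, 0], "delta_rot": [0, 0, -9.8], "fingers": 0},
    {"travel": [0, 0, 0], "delta_rot": [0, 0, 0], "fingers": 0},
    {"travel": [0, 0, 0], "delta_rot": [0, 0, 0], "fingers": 0}
  ]
}}

```text
clock: 4.7
eef_pos: [548.3, -41.4, 224.4]
eef_rot: [-3.142, -0.0, 1.208]
wrist_force: [-0.6, -0.2, -0.5]
finger_gap: 47.1
```

Run:
```python
from h import *
st=manip.read_state();c=camera('wrist');T=T_of(c,st)
print(T[:3,3].round(),T[:3,2].round(2))
cv2.imwrite('pics/w1.png',c['color'][:,:,::-1])
for t in ['tab_grip','latch_pivot','striker_nominal','catch_nominal']:
    print(t,[(w(T,q['at']).round().tolist(),round(q['confidence'],2)) for q in tip_of(t,'wrist')[:2]])
P=cloud(c,T)
m=masks_of('tab_grip','wrist')
for q in m[:1]:
    s=P[q['region']];s=s[(s[:,2]>50)&(s[:,2]<170)];print(len(s),s.mean(0))
Q=P.reshape(-1,3);Q=Q[c['z_map'].ravel()>0]
t=Q[(Q[:,2]>140)&(Q[:,2]<162)&(np.hypot(Q[:,0]-550,Q[:,1]+41)<25)];print('tab',len(t),t.mean(0).round(1),t.min(0).round(1),t.max(0).round(1))
t=Q[(Q[:,2]>108)&(Q[:,2]<118)&(Q[:,0]<592)];
if len(t)>10:
    v=np.linalg.svd(t[:,:2]-t[:,:2].mean(0),full_matrices=False)[2][0];print('bar',len(t),t.mean(0).round(1),np.degrees(np.arctan2(v[1],v[0])))
t=Q[(Q[:,2]>140)&(Q[:,2]<157)&(Q[:,0]>615)];print('wall',len(t),t.mean(0).round(1) if len(t) else '',t.min(0) if len(t) else '')
```

```text
[577.  34. 384.] [0.1  0.26 0.96]
tab_grip [([551.0, -40.0, 144.0], 0.55), ([663.0, -200.0, 22.0], 0.36)]
latch_pivot [([574.0, 25.0, 109.0], 0.8), ([635.0, -124.0, 108.0], 0.21)]
striker_nominal [([617.0, -127.0, 107.0], 0.84)]
catch_nominal [([635.0, -124.0, 108.0], 0.83), ([574.0, 28.0, 105.0], 0.31)]
2515 [555.57931958 -30.10150132 121.09178643]
tab 493 [552.5 -39.  153. ] [544.8 -51.  140.2] [559.5 -30.  156. ]
bar 2238 [560.1 -20.8 112.6] -110.51219689210234
wall 248 [ 631.8 -124.3  147.6] [ 627.53594299 -132.55003365  140.31625607]
```

View pics/w1.png

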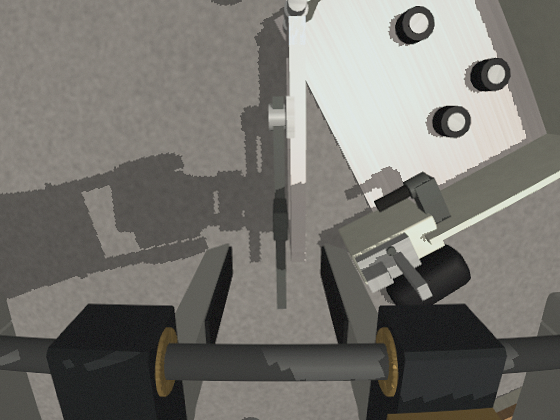

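Picture 3 is the wrist view. The tab, at about (280, 218) px, lies centred between the open fingers with the bar parallel to the pads. The mounts are well clear. I'll descend and pinch.

Call:
{"op": "send_rows", "data": {
  "plan": [
    {"travel": [0.8, 2, 20], "delta_rot": [0, 0, 0], "fingers": 0},
    {"travel": [0, 0, 20], "delta_rot": [0, 0, 0], "fingers": 0},
    {"travel": [0, 0, 20], "delta_rot": [0, 0, 0], "fingers": 0},
    {"travel": [0, 0, 15], "delta_rot": [0, 0, 0], "fingers": 0},
    {"travel": [0, 0, 9], "delta_rot": [0, 0, 0], "fingers": 0},
    {"travel": [0, 0, 0], "delta_rot": [0, 0, 0], "fingers": 0.5},
    {"travel": [0, 0, 0], "delta_rot": [0, 0, 0], "fingers": 0.7},
    {"travel": [0, 0, 0], "delta_rot": [0, 0, 0], "fingers": 1},
    {"travel": [0, 0, 0], "delta_rot": [0, 0, 0], "fingers": 1},
    {"travel": [0, 0, 0], "delta_rot": [0, 0, 0], "fingers": 1}
  ],
  "grip_force": 15
}}

```text
clock: 6.25
eef_pos: [550.5, -41.4, 140.7]
eef_rot: [3.141, -0.0, 1.212]
wrist_force: [-0.7, 0.2, 1.9]
finger_gap: 9.8
```

Call:
{"op": "send_rows", "data": {
  "plan": [
    {"travel": [1.1, 0, -2.1], "delta_rot": [0, 0, 0], "fingers": 1},
    {"travel": [1.1, 0, -2.0], "delta_rot": [0, 0, 0], "fingers": 1},
    {"travel": [1.2, 0, -2.0], "delta_rot": [0, 0, 0], "fingers": 1},
    {"travel": [1.3, 0, -2.0], "delta_rot": [0, 0, 0], "fingers": 1},
    {"travel": [1.3, 0, -2.0], "delta_rot": [0, 0, 0], "fingers": 1},
    {"travel": [1.4, 0, -1.9], "delta_rot": [0, 0, 0], "fingers": 1},
    {"travel": [1.4, 0, -1.8], "delta_rot": [0, 0, 0], "fingers": 1},
    {"travel": [1.5, 0, -1.8], "delta_rot": [0, 0, 0], "fingers": 1},
    {"travel": [0, 0, 0], "delta_rot": [0, 0, 0], "fingers": 1}
  ]
}}

```text
clock: 7.38
eef_pos: [554.2, -31.6, 156.2]
eef_rot: [3.141, -0.0, 1.212]
wrist_force: [-1.6, 1.2, -3.3]
finger_gap: 10.1
```

```bash
cat > arc.py <<'E'
import numpy as np,sys
# steps (tool x,y) and dtheta deg for gate arc: x=-g (to hinge), y=-n ; tab at s along, 15 out
def step(dth,s,off=15.):
    # chord for closing by dth rad expressed in start tool frame: pos rel hinge = (-s, -off) in (x_t,y_t)
    # closing: yaw increases by dth (world +z); tool frame y = x rotated -90
    p=np.array([-s,-off]);c,sn=np.cos(dth),np.sin(dth)
    # in (x_t,y_t) coordinates (left handed seen from above) world +rot = -rot
    q=np.array([[c,sn],[-sn,c]])@p
    return q-p
if __name__=='__main__':
    s=float(sys.argv[1])
    for d in map(float,sys.argv[2:]): print(d,step(np.radians(d),s).round(2))
E
python3 arc.py 139.7 2 1.5 1 0.5 0.25 0.15
python3 - <<'E'
from h import *
st=manip.read_state();c=camera('side');T=T_of(c,None);P=cloud(c,T).reshape(-1,3)
print(st['eef_pos'],st['wrist_force'],st['moment'],st['finger_gap'])
cv2.imwrite('pics/s2.png',cv2.resize(c['color'][140:330,140:400,::-1],None,fx=2.5,fy=2.5))
H=np.array([615.7,93.8]);e=np.array(st['eef_pos'][:2])-H;th=st['eef_rot'][2]
x=np.array([np.cos(th),np.sin(th)]);y=np.array([np.sin(th),-np.cos(th)]);print('rel hinge tool xy',e@x,e@y)
E
```

```text
2.0 [-0.44  4.88]
1.5 [-0.34  3.66]
1.0 [-0.24  2.44]
0.5 [-0.13  1.22]
0.25 [-0.06  0.61]
0.15 [-0.04  0.37]
[554.19772447 -31.59756188 156.23540241] [-1.55892853  1.2281621  -3.3086739 ] [-0.00393473  0.23739936  0.14622207] 10.121392424705075
rel hinge tool xy -139.00403195133862 -13.599908854232806
```

View pics/s2.png

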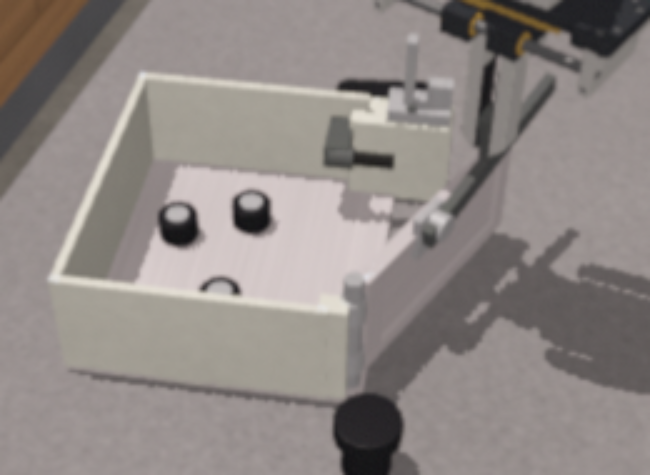

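Picture 4 shows the bar lifted in the fingers at about (490, 110) px, with the gate still open. I'll swing it along the arc, stopping short of the wall.

Call:
{"op": "send_rows", "data": {
  "plan": [
    {"travel": [-0.34, 3.65, 0], "delta_rot": [0, 0, -1.5], "fingers": 1},
    {"travel": [-0.34, 3.65, 0], "delta_rot": [0, 0, -1.5], "fingers": 1},
    {"travel": [-0.34, 3.65, 0], "delta_rot": [0, 0, -1.5], "fingers": 1},
    {"travel": [-0.34, 3.65, 0], "delta_rot": [0, 0, -1.5], "fingers": 1},
    {"travel": [-0.34, 3.65, 0], "delta_rot": [0, 0, -1.5], "fingers": 1},
    {"travel": [-0.34, 3.65, 0], "delta_rot": [0, 0, -1.5], "fingers": 1},
    {"travel": [-0.34, 3.65, 0], "delta_rot": [0, 0, -1.5], "fingers": 1},
    {"travel": [-0.34, 3.65, 0], "delta_rot": [0, 0, -1.5], "fingers": 1},
    {"travel": [-0.34, 3.65, 0], "delta_rot": [0, 0, -1.5], "fingers": 1},
    {"travel": [-0.34, 3.65, 0], "delta_rot": [0, 0, -1.5], "fingers": 1},
    {"travel": [0, 0, 0], "delta_rot": [0, 0, 0], "fingers": 1}
  ]
}}

```text
clock: 8.8
eef_pos: [589.0, -43.5, 156.0]
eef_rot: [3.141, -0.0, 1.475]
wrist_force: [0.4, 4.7, -3.2]
finger_gap: 9.6
```

Call:
{"op": "send_rows", "data": {
  "plan": [
    {"travel": [-0.2, 3.65, 0], "delta_rot": [0, 0, -1.5], "fingers": 1},
    {"travel": [-0.2, 3.65, 0], "delta_rot": [0, 0, -1.5], "fingers": 1},
    {"travel": [-0.2, 3.65, 0], "delta_rot": [0, 0, -1.5], "fingers": 1},
    {"travel": [-0.2, 3.65, 0], "delta_rot": [0, 0, -1.5], "fingers": 1},
    {"travel": [0, 3.65, 0], "delta_rot": [0, 0, -1.5], "fingers": 1},
    {"travel": [0, 0, 0], "delta_rot": [0, 0, 0], "fingers": 1}
  ]
}}

```text
clock: 9.55
eef_pos: [607.1, -45.6, 156.1]
eef_rot: [3.141, 0.001, 1.605]
wrist_force: [0.0, 0.6, -1.5]
finger_gap: 9.8
```

Run:
```python
from h import *
st=manip.read_state();c=camera('top');T=T_of(c,None);P=cloud(c,T)
print(st['eef_pos'],st['wrist_force'],st['moment'],st['finger_gap'])
# pixel of keeper
d=np.linalg.norm(P-np.array([631,-126,150]),axis=-1);i,j=np.unravel_index(d.argmin(),d.shape);print(i,j)
cv2.imwrite('pics/t3.png',cv2.resize(c['color'][i-45:i+45,j-80:j+40,::-1],None,fx=6,fy=6,interpolation=cv2.INTER_CUBIC))
```

```text
[607.08518247 -45.63044592 156.12693328] [ 0.04352692  0.62326084 -1.4948346 ] [0.1911054  0.07138612 0.17791797] 9.759885274599144
187 372
```

View pics/t3.png

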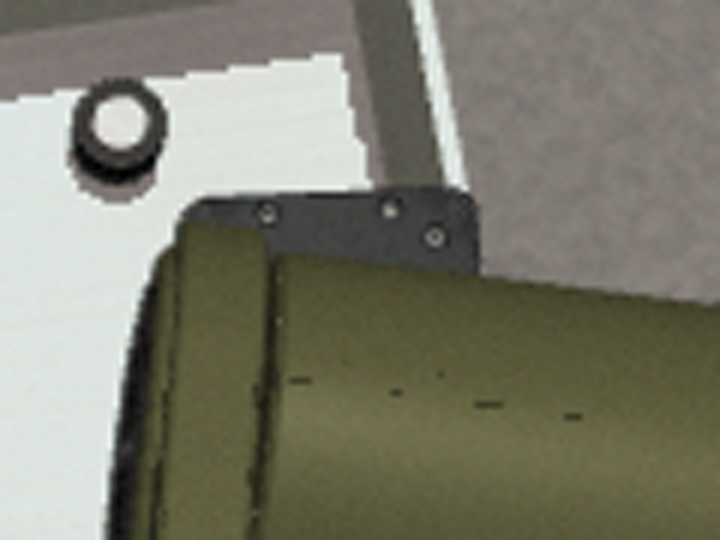

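Picture 5: the arm hides the keeper from the top camera, so I'll go by feel from here in small steps.

Call:
{"op": "send_rows", "data": {
  "plan": [
    {"travel": [-0.1, 1.2, 0], "delta_rot": [0, 0, -0.5], "fingers": 1},
    {"travel": [-0.1, 1.2, 0], "delta_rot": [0, 0, -0.5], "fingers": 1},
    {"travel": [0, 0, 0], "delta_rot": [0, 0, 0], "fingers": 1},
    {"travel": [0, 0, 0], "delta_rot": [0, 0, 0], "fingers": 1}
  ]
}}

```text
clock: 10.1
eef_pos: [609.2, -45.6, 156.2]
eef_rot: [3.141, 0.0, 1.622]
wrist_force: [-2.2, -1.1, 0.1]
finger_gap: 10.2
```

Call:
{"op": "send_rows", "data": {
  "plan": [
    {"travel": [-0.1, 1.2, 0], "delta_rot": [0, 0, -0.5], "fingers": 1},
    {"travel": [0, 0, 0], "delta_rot": [0, 0, 0], "fingers": 1},
    {"travel": [0, 0, 0], "delta_rot": [0, 0, 0], "fingers": 1}
  ]
}}

```text
clock: 10.48
eef_pos: [610.5, -45.6, 156.2]
eef_rot: [3.141, 0.0, 1.631]
wrist_force: [-2.4, -3.5, 1.3]
finger_gap: 9.6
```

Run:
```python
from h import *
st=manip.read_state();c=camera('side');T=T_of(c,None);P=cloud(c,T)
print(st['eef_pos'],st['wrist_force'],st['moment'])
d=np.linalg.norm(P-np.array([631,-126,145]),axis=-1);i,j=np.unravel_index(d.argmin(),d.shape);print(i,j)
cv2.imwrite('pics/s3.png',cv2.resize(c['color'][i-30:i+60,j-40:j+80,::-1],None,fx=6,fy=6,interpolation=cv2.INTER_CUBIC))
```

```text
[610.47558839 -45.63585194 156.16954649] [-2.36971376 -3.51563468  1.29203726] [-0.79565742  0.42809627  0.16074232]
160 306
```

View pics/s3.png

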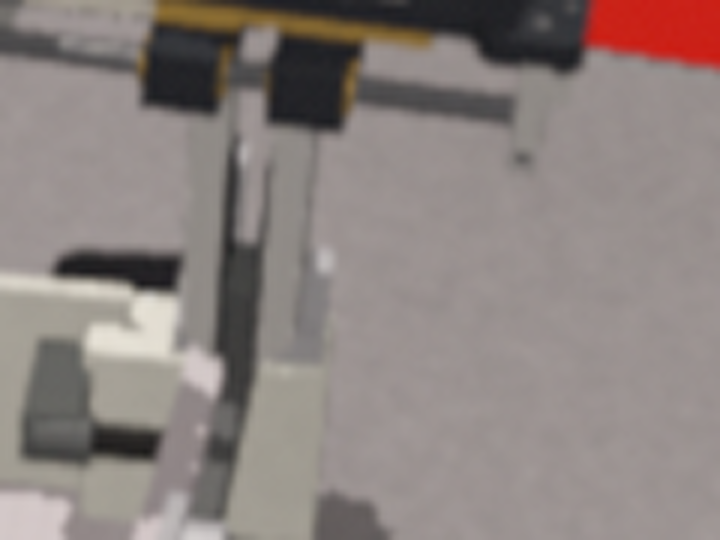

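Picture 6: the bar tip runs between the fingers and over the striker, with the keeper wall at about (245, 190) px and the buffer just touching. I'll keep going in fine steps.

Call:
{"op": "send_rows", "data": {
  "plan": [
    {"travel": [-0.3, 0.6, 0], "delta_rot": [0, 0, -0.25], "fingers": 1},
    {"travel": [0, 0, 0], "delta_rot": [0, 0, 0], "fingers": 1},
    {"travel": [0, 0, 0], "delta_rot": [0, 0, 0], "fingers": 1}
  ]
}}

```text
clock: 10.9
eef_pos: [611.0, -45.7, 156.1]
eef_rot: [3.142, 0.0, 1.635]
wrist_force: [-2.6, -4.2, 1.8]
finger_gap: 9.7
```

Call:
{"op": "send_rows", "data": {
  "plan": [
    {"travel": [-0.3, 0.6, 0], "delta_rot": [0, 0, -0.25], "fingers": 1},
    {"travel": [0, 0, 0], "delta_rot": [0, 0, 0], "fingers": 1},
    {"travel": [0, 0, 0], "delta_rot": [0, 0, 0], "fingers": 1}
  ]
}}

```text
clock: 11.28
eef_pos: [611.7, -45.8, 156.0]
eef_rot: [3.142, -0.0, 1.64]
wrist_force: [-2.7, -1.2, 1.5]
finger_gap: 10.0
```

Call:
{"op": "send_rows", "data": {
  "plan": [
    {"travel": [-0.1, 0.6, 0], "delta_rot": [0, 0, -0.25], "fingers": 1},
    {"travel": [0, 0, 0], "delta_rot": [0, 0, 0], "fingers": 1},
    {"travel": [0, 0, 0], "delta_rot": [0, 0, 0], "fingers": 1}
  ]
}}

```text
clock: 11.65
eef_pos: [612.3, -45.9, 156.0]
eef_rot: [3.142, -0.0, 1.644]
wrist_force: [-2.8, -0.3, 0.6]
finger_gap: 9.9
```

Call:
{"op": "send_rows", "data": {
  "plan": [
    {"travel": [-0.1, 0.6, 0], "delta_rot": [0, 0, -0.25], "fingers": 1},
    {"travel": [0, 0, 0], "delta_rot": [0, 0, 0], "fingers": 1},
    {"travel": [0, 0, 0], "delta_rot": [0, 0, 0], "fingers": 1}
  ]
}}

```text
clock: 12.02
eef_pos: [612.8, -46.0, 156.0]
eef_rot: [-3.141, -0.0, 1.649]
wrist_force: [-3.0, 0.5, 0.7]
finger_gap: 10.0
```

Call:
{"op": "send_rows", "data": {
  "plan": [
    {"travel": [0, 0.6, 0], "delta_rot": [0, 0, -0.25], "fingers": 1},
    {"travel": [0, 0, 0], "delta_rot": [0, 0, 0], "fingers": 1},
    {"travel": [0, 0, 0], "delta_rot": [0, 0, 0], "fingers": 1}
  ]
}}

```text
clock: 12.4
eef_pos: [613.4, -46.0, 156.0]
eef_rot: [-3.142, -0.0, 1.653]
wrist_force: [-2.9, 0.5, -0.1]
finger_gap: 10.0
```

Call:
{"op": "send_rows", "data": {
  "plan": [
    {"travel": [0, 0.6, 0], "delta_rot": [0, 0, -0.25], "fingers": 1},
    {"travel": [0, 0, 0], "delta_rot": [0, 0, 0], "fingers": 1},
    {"travel": [0, 0, 0], "delta_rot": [0, 0, 0], "fingers": 1}
  ]
}}

```text
clock: 12.78
eef_pos: [614.0, -46.0, 156.0]
eef_rot: [-3.142, -0.0, 1.657]
wrist_force: [-4.0, 0.9, -0.5]
finger_gap: 9.8
```

Call:
{"op": "send_rows", "data": {
  "plan": [
    {"travel": [0, 0.3, 0], "delta_rot": [0, 0, -0.12], "fingers": 1},
    {"travel": [0, 0, 0], "delta_rot": [0, 0, 0], "fingers": 1},
    {"travel": [0, 0, 0], "delta_rot": [0, 0, 0], "fingers": 1}
  ]
}}

```text
clock: 13.15
eef_pos: [614.3, -45.9, 156.0]
eef_rot: [-3.141, -0.0, 1.659]
wrist_force: [-4.7, -0.4, -1.1]
finger_gap: 9.7
```

Call:
{"op": "send_rows", "data": {
  "plan": [
    {"travel": [0, 0.3, 0], "delta_rot": [0, 0, -0.12], "fingers": 1},
    {"travel": [0, 0, 0], "delta_rot": [0, 0, 0], "fingers": 1},
    {"travel": [0, 0, 0], "delta_rot": [0, 0, 0], "fingers": 1}
  ]
}}

```text
clock: 13.52
eef_pos: [614.6, -45.9, 156.0]
eef_rot: [-3.142, -0.0, 1.661]
wrist_force: [-4.1, 0.2, -0.6]
finger_gap: 10.1
```

Call:
{"op": "send_rows", "data": {
  "plan": [
    {"travel": [0, 0.4, 0], "delta_rot": [0, 0, -0.15], "fingers": 1},
    {"travel": [0, 0, 0], "delta_rot": [0, 0, 0], "fingers": 1},
    {"travel": [0, 0, 0], "delta_rot": [0, 0, 0], "fingers": 1}
  ]
}}

```text
clock: 13.9
eef_pos: [615.1, -45.9, 156.1]
eef_rot: [3.142, 0.0, 1.664]
wrist_force: [-4.3, 0.5, -1.0]
finger_gap: 10.1
```

Run:
```python
from h import *
F=[]
for i in range(6):
    c=camera('side');s=manip.read_state();F.append(np.r_[s['wrist_force'],s['moment'],s['eef_pos']])
print(np.array(F).round(2))
```

```text
[[-5.6000e+00  8.8000e-01  3.2000e-01  1.3000e-01  7.6000e-01  1.8000e-01
   6.1506e+02 -4.5930e+01  1.5605e+02]
 [-4.1400e+00  3.1000e-01 -3.2000e-01  1.1000e-01  7.0000e-01  1.6000e-01
   6.1506e+02 -4.5910e+01  1.5605e+02]
 [-4.6800e+00  6.1000e-01 -1.4000e-01  1.4000e-01  7.5000e-01  1.4000e-01
   6.1506e+02 -4.5920e+01  1.5606e+02]
 [-5.1300e+00  5.6000e-01 -5.3000e-01  1.4000e-01  7.1000e-01  1.5000e-01
   6.1506e+02 -4.5910e+01  1.5606e+02]
 [-4.8000e+00 -1.0000e-02 -2.0000e-02  6.0000e-02  7.3000e-01  1.0000e-01
   6.1506e+02 -4.5910e+01  1.5609e+02]
 [-4.1300e+00 -1.6000e-01 -9.0000e-02  1.3000e-01  7.1000e-01  1.2000e-01
   6.1504e+02 -4.5900e+01  1.5604e+02]]
```

```bash
cat > f.py <<'E'
from h import *
F=[]
for i in range(6):
    camera('side');s=manip.read_state();F.append(np.r_[s['wrist_force'],s['moment'],s['eef_pos'],s['eef_rot'][2]])
F=np.array(F);print(F.mean(0).round(2).tolist(),s['clock'])
E
echo
```

```text
(no output)
```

Call:
{"op": "send_rows", "data": {
  "plan": [
    {"travel": [0, 0.4, 0], "delta_rot": [0, 0, -0.16], "fingers": 1},
    {"travel": [0, 0, 0], "delta_rot": [0, 0, 0], "fingers": 1}
  ]
}}

```text
clock: 14.45
eef_pos: [615.3, -45.9, 156.0]
eef_rot: [-3.141, -0.0, 1.667]
wrist_force: [-6.0, -0.4, 0.8]
finger_gap: 9.8
```

```bash
python3 f.py
```

```text
[-5.42, -0.49, 0.52, 0.08, 1.02, 0.12, 615.3, -45.91, 156.05, 1.67] 14.75
```

Call:
{"op": "send_rows", "data": {
  "plan": [
    {"travel": [0, 0.4, 0], "delta_rot": [0, 0, -0.16], "fingers": 1},
    {"travel": [0, 0, 0], "delta_rot": [0, 0, 0], "fingers": 1}
  ]
}}

```text
clock: 15.0
eef_pos: [615.4, -45.9, 156.0]
eef_rot: [-3.14, -0.0, 1.67]
wrist_force: [-9.2, -0.3, 1.3]
finger_gap: 9.8
```

```bash
python3 f.py
```

```text
[-9.11, 0.0, 2.02, 0.01, 1.53, 0.06, 615.37, -45.91, 156.04, 1.67] 15.3
```

Clear contact now: the TCP stalled at x ≈ 615.35 and the force rose to 9 N. I'll ease off slightly and start lowering.

Call:
{"op": "send_rows", "data": {
  "plan": [
    {"travel": [0, -0.5, 0], "delta_rot": [0, 0, 0.16], "fingers": 1},
    {"travel": [0, 0, 0], "delta_rot": [0, 0, 0], "fingers": 1},
    {"travel": [-1.5, 0, 1.8], "delta_rot": [0, 0, 0], "fingers": 1},
    {"travel": [-1.4, 0, 1.8], "delta_rot": [0, 0, 0], "fingers": 1},
    {"travel": [-1.4, 0, 1.9], "delta_rot": [0, 0, 0], "fingers": 1},
    {"travel": [0, 0, 0], "delta_rot": [0, 0, 0], "fingers": 1},
    {"travel": [0, 0, 0], "delta_rot": [0, 0, 0], "fingers": 1}
  ]
}}

```text
clock: 16.18
eef_pos: [615.8, -50.3, 150.7]
eef_rot: [3.142, 0.0, 1.667]
wrist_force: [-5.3, -0.9, 1.2]
finger_gap: 9.9
```

```bash
python3 f.py
```

```text
[-5.62, -1.13, 1.59, 0.03, 0.99, 0.14, 615.75, -50.3, 150.72, 1.67] 16.475
```

Call:
{"op": "send_rows", "data": {
  "plan": [
    {"travel": [-1.3, 0, 2.0], "delta_rot": [0, 0, 0], "fingers": 1},
    {"travel": [-1.3, 0, 2.0], "delta_rot": [0, 0, 0], "fingers": 1},
    {"travel": [0, 0, 0], "delta_rot": [0, 0, 0], "fingers": 1},
    {"travel": [0, 0, 0], "delta_rot": [0, 0, 0], "fingers": 1}
  ]
}}

```text
clock: 16.98
eef_pos: [616.0, -53.0, 146.8]
eef_rot: [3.142, 0.0, 1.667]
wrist_force: [-6.0, -1.7, 1.8]
finger_gap: 9.7
```

```bash
python3 f.py
```

```text
[-5.71, -1.69, 1.46, -0.04, 1.01, 0.16, 616.02, -52.97, 146.79, 1.67] 17.275
```

Call:
{"op": "send_rows", "data": {
  "plan": [
    {"travel": [-0.6, 0, 1.0], "delta_rot": [0, 0, 0], "fingers": 1},
    {"travel": [-0.6, 0, 1.0], "delta_rot": [0, 0, 0], "fingers": 1},
    {"travel": [0, 0, 0], "delta_rot": [0, 0, 0], "fingers": 1}
  ]
}}

```text
clock: 17.65
eef_pos: [616.1, -54.1, 144.9]
eef_rot: [3.141, 0.0, 1.667]
wrist_force: [-6.6, -0.8, 3.2]
finger_gap: 9.4
```

```bash
python3 f.py
```

```text
[-6.96, -0.43, 2.9, 0.0, 1.11, 0.13, 616.15, -54.12, 144.92, 1.67] 17.95
```

Call:
{"op": "send_rows", "data": {
  "plan": [
    {"travel": [-0.6, 0, 1.0], "delta_rot": [0, 0, 0], "fingers": 1},
    {"travel": [-0.5, 0, 1.0], "delta_rot": [0, 0, 0], "fingers": 1},
    {"travel": [0, 0, 0], "delta_rot": [0, 0, 0], "fingers": 1}
  ]
}}

```text
clock: 18.32
eef_pos: [616.3, -55.2, 142.9]
eef_rot: [3.141, 0.0, 1.667]
wrist_force: [-6.1, -0.8, 2.5]
finger_gap: 9.9
```

```bash
python3 f.py
```

```text
[-5.94, -0.99, 3.08, -0.03, 1.13, 0.14, 616.26, -55.24, 142.95, 1.67] 18.625
```

Call:
{"op": "send_rows", "data": {
  "plan": [
    {"travel": [-0.5, 0, 1.0], "delta_rot": [0, 0, 0], "fingers": 1},
    {"travel": [-0.5, 0, 1.0], "delta_rot": [0, 0, 0], "fingers": 1},
    {"travel": [0, 0, 0], "delta_rot": [0, 0, 0], "fingers": 1}
  ]
}}

```text
clock: 19.0
eef_pos: [616.4, -56.3, 140.9]
eef_rot: [3.141, 0.0, 1.667]
wrist_force: [-6.6, -1.1, 3.5]
finger_gap: 10.0
```

```bash
python3 f.py
```

```text
[-6.01, -1.15, 2.97, -0.05, 1.14, 0.15, 616.38, -56.28, 140.97, 1.67] 19.3
```

Call:
{"op": "send_rows", "data": {
  "plan": [
    {"travel": [0, 0, 0.6], "delta_rot": [0, 0, 0], "fingers": 1},
    {"travel": [0, 0, 0], "delta_rot": [0, 0, 0], "fingers": 1}
  ]
}}

```text
clock: 19.55
eef_pos: [616.4, -56.4, 140.7]
eef_rot: [3.141, 0.001, 1.667]
wrist_force: [-7.9, -1.5, 6.7]
finger_gap: 10.2
```

```bash
python3 f.py
python3 - <<'E'
from h import *
c=camera('wrist');cv2.imwrite('pics/w4.png',c['color'][:,:,::-1])
E
```

```text
[-7.63, -1.6, 5.9, -0.13, 1.4, 0.15, 616.4, -56.37, 140.73, 1.67] 19.85
```

View pics/w4.png

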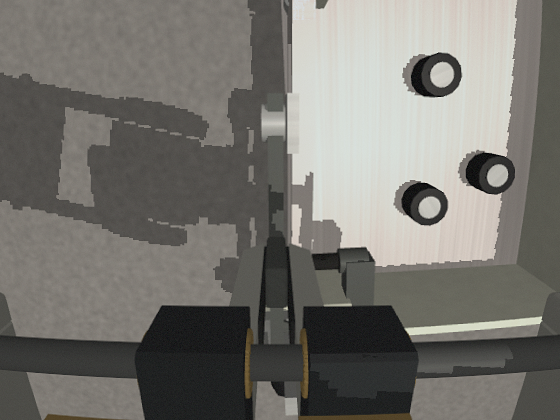

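Picture 7 shows the bar lying along the shut gate, with the tip in the keeper under the gripper at about (290, 390) px. The height stopped at the level-bar value (140.7) and Fz jumped, so the bar is on its own stop. Release and retreat.

Call:
{"op": "send_rows", "data": {
  "plan": [
    {"travel": [0, -0.3, -0.4], "delta_rot": [0, 0, 0], "fingers": 1},
    {"travel": [0, 0, 0], "delta_rot": [0, 0, 0], "fingers": 0.6},
    {"travel": [0, 0, 0], "delta_rot": [0, 0, 0], "fingers": 0.3},
    {"travel": [0, 0, 0], "delta_rot": [0, 0, 0], "fingers": 0.3},
    {"travel": [0, 0, -10], "delta_rot": [0, 0, 0], "fingers": 0.3},
    {"travel": [0, 0, -20], "delta_rot": [0, 0, 0], "fingers": 0.3},
    {"travel": [0, 0, -25], "delta_rot": [0, 0, 0], "fingers": 0.3},
    {"travel": [0, 0, -30], "delta_rot": [0, 0, 0], "fingers": 0.3},
    {"travel": [0, -30, -20], "delta_rot": [0, 0, 0], "fingers": 0.3},
    {"travel": [0, -40, 0], "delta_rot": [0, 0, 0], "fingers": 0.3},
    {"travel": [0, -40, 0], "delta_rot": [0, 0, 0], "fingers": 0.3},
    {"travel": [0, -40, 0], "delta_rot": [0, 0, 0], "fingers": 0.3},
    {"travel": [0, -40, 0], "delta_rot": [0, 0, 0], "fingers": 0.3},
    {"travel": [0, 0, 0], "delta_rot": [0, 0, 0], "fingers": 0.3}
  ]
}}

```text
clock: 21.65
eef_pos: [425.7, -74.4, 246.6]
eef_rot: [3.14, 0.001, 1.666]
wrist_force: [0.1, 0.3, -0.2]
finger_gap: 33.2
```

Run:
```python
from h import *
st=manip.read_state();out=[]
for n in ['side','top']:
    c=camera(n);T=T_of(c,None);P=cloud(c,T)
    d=np.linalg.norm(P-np.array([631,-126,148]),axis=-1);i,j=np.unravel_index(d.argmin(),d.shape);print(n,i,j,d.min())
    j0=max(j-70,0);i0=max(i-60,0);out.append(cv2.resize(c['color'][i0:i0+130,j0:j0+130,::-1],(400,400),interpolation=cv2.INTER_CUBIC))
    for t in ['tab_grip','latch_pivot','eyepiece_c','case_c']: print(t,[(w(T,q['at']).round().tolist(),round(q['confidence'],2)) for q in tip_of(t,n)[:1]])
    Q=P.reshape(-1,3);H=np.array([615.7,93.8]);y=np.radians(8.3)
    L=np.c_[(Q[:,:2]-H)@[np.cos(y),np.sin(y)],(Q[:,:2]-H)@[-np.sin(y),np.cos(y)],Q[:,2]]
    for a in (-100,-120,-170,-190,-205,-213,-218,-222,-226,-230,-234):
        m=(abs(L[:,1]-a)<3)&(L[:,0]>-45)&(L[:,0]<0)&(L[:,2]>103)&(L[:,2]<122);print(a,m.sum(),np.median(L[m],0).round(1) if m.any() else '',end=' | ')
    print()
cv2.imwrite('pics/fin.png',np.hstack(out))
```

```text
side 155 306 2.8439471204487785
tab_grip [([619.0, -55.0, 142.0], 0.67)]
latch_pivot [([605.0, 15.0, 106.0], 0.75)]
eyepiece_c []
case_c [([673.0, -204.0, 25.0], 0.68)]
-100 15 [ -20.  -100.2  114. ] | -120 10 [ -21.5 -118.9  113.7] | -170 1 [ -26.9 -168.5  106.6] | -190 2 [ -26.4 -190.2  115.3] | -205 3 [ -27.3 -203.7  113.9] | -213 52 [ -31.8 -214.   111. ] | -218 32 [ -33.  -217.4  112.3] | -222 24 [ -31.8 -222.4  112.9] | -226 15 [ -29.2 -224.3  113.2] | -230 9 [ -25.  -231.4  113.9] | -234 6 [ -25.8 -232.2  114.4] | 
top 232 387 1.4034907818073319
tab_grip [([617.0, -59.0, 140.0], 0.89)]
latch_pivot [([608.0, 11.0, 109.0], 0.6)]
eyepiece_c [([582.0, 163.0, 25.0], 0.93)]
case_c [([669.0, -201.0, 19.0], 0.84)]
-100 16 [-20.7 -99.8 112.6] | -120 17 [ -20.8 -120.2  113.1] | -170 20 [ -24.3 -169.8  112.7] | -190 20 [ -24.8 -189.7  112.1] | -205 18 [ -26.3 -205.2  112.2] | -213 42 [ -25.  -215.4  112.4] | -218 64 [ -30.9 -217.   111.5] | -222 50 [ -32.1 -222.   111.6] | -226 42 [ -30.8 -225.5  111.7] | -230 23 [ -26.5 -229.2  112.5] | -234 13 [ -27.  -232.8  112.5] |
```

View pics/fin.png

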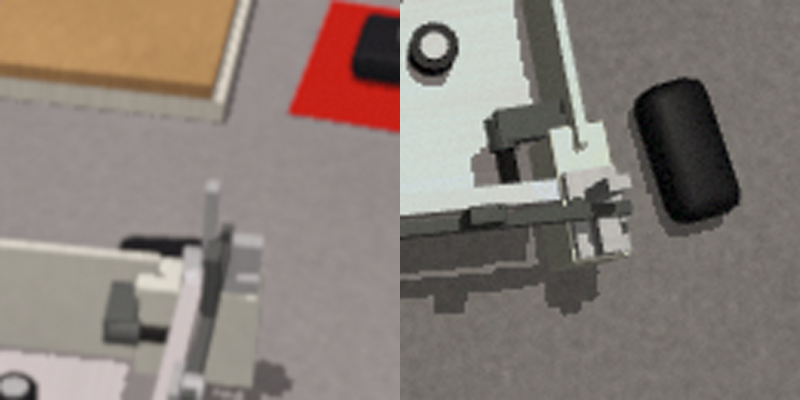

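Picture 8 shows the bar level (top at about z 113 along its whole length) and seated in the slot between striker and back wall, with the tip at about (615, 208) px. The gate is held shut, and the case and eyepiece have not moved. Handing in.

```bash
python3 -c "
from cell import manip
print(manip.sign_off())"
```

```text
the job is handed in; nothing more can be done
None
```

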